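# Dry-fit a pair of two-tone candlesticks

### The job

Dry-fit the pair of candlesticks on their two fixed feet so that the woods alternate: on the dark foot put the pale knop and then the dark candle cup, and on the pale foot the dark knop and then the pale cup, every piece upright and pushed fully home over the tenon below it. Let go of everything at the end, and do not knock or shift the gouges, the mallet or the green block on the bench.

Things in the scene. Friction and masses are not known exactly. Their poses are not given: they have to be found in the camera images.
- foot_dark: Turned dark brown wood candlestick foot, 90 mm dia., fixed on a 120 x 120 x 12 mm plywood board (never moves). Flat 48 mm shoulder 46 mm above the bench, on it a tapered tenon: 20 mm dia. at the root, 12 at the tip, 16 mm tall. A knop fully home sits on this shoulder, a cup fully home on the knop's shoulder. Origin: centre of the board's underside, on the bench, z up.
- foot_pale: Turned pale honey-coloured wood candlestick foot, 90 mm dia., fixed on a 120 x 120 x 12 mm plywood board (never moves). Flat 48 mm shoulder 46 mm above the bench, on it a tapered tenon: 20 mm dia. at the root, 12 at the tip, 16 mm tall. A knop fully home sits on this shoulder, a cup fully home on the knop's shoulder. Origin: centre of the board's underside, on the bench, z up.
- knop_pale: Turned pale honey-coloured wood knop (middle piece), loose, 80 g. 46 mm dia. at the bottom, straight grip band 54 mm dia. from 7 to 24 mm up, narrowing to a flat 42 mm shoulder 36 mm up, on it a tapered tenon 20 mm dia., 16 mm tall (total height 52). Underside: centred socket 24 mm dia., 24 mm deep. Round: yaw does not matter. Origin: centre of the underside, z up.
- knop_dark: Turned dark brown wood knop (middle piece), loose, 80 g. 46 mm dia. at the bottom, straight grip band 54 mm dia. from 7 to 24 mm up, narrowing to a flat 42 mm shoulder 36 mm up, on it a tapered tenon 20 mm dia., 16 mm tall (total height 52). Underside: centred socket 24 mm dia., 24 mm deep. Round: yaw does not matter. Origin: centre of the underside, z up.
- cup_pale: Turned pale honey-coloured wood candle cup (top piece), loose, 70 g: plain cylinder 48 mm dia., 46 mm tall; in its top a round candle recess 32 mm across, 6 mm deep, with a brass bottom; no tenon. Underside: centred socket 24 mm dia., 24 mm deep. Round: yaw does not matter. Origin: centre of the underside, z up.
- cup_dark: Turned dark brown wood candle cup (top piece), loose, 70 g: plain cylinder 48 mm dia., 46 mm tall; in its top a round candle recess 32 mm across, 6 mm deep, with a brass bottom; no tenon. Underside: centred socket 24 mm dia., 24 mm deep. Round: yaw does not matter. Origin: centre of the underside, z up.
- gouge_red: Carving gouge lying on the bench, red handle 26 mm thick and 130 mm long, steel blade 14 mm wide, 240 mm long overall, at most 27 mm high. Origin: under the middle of its length, on the bench; x points to the blade tip. Not to be disturbed.
- gouge_wood: Carving gouge lying on the bench, brown wooden handle 26 mm thick and 130 mm long, steel blade 14 mm wide, 240 mm long overall, at most 27 mm high. Origin: under the middle of its length, on the bench; x points to the blade tip. Not to be disturbed.
- mallet: Round wooden carver's mallet standing upright on its head: head 100 mm in diameter, 105 mm tall, handle about 33 mm thick pointing up to 267 mm. Origin: centre of the underside. Not to be disturbed.
- offcut: Green-painted wooden block, 45 x 60 x 26 mm, lying flat between the two feet. Origin: centre of the underside. Not to be disturbed.

How it is judged:
At the end, for the whole second after the job is handed in: On the dark foot sits the pale knop and on it the dark cup; on the pale foot the dark knop and on it the pale cup. Each piece is fully home (knop underside 46 mm, cup underside 82 mm above the bench, within 3 mm), within 6 mm of the foot's axis, upright within 0.06 rad, at rest and let go (z of knop_pale in the frame of foot_dark between 0.043 and 0.049 m and horizontal distance between each of knop_pale, cup_dark and foot_dark below 0.006 m and angle between each of knop_pale, cup_dark, knop_dark, cup_pale's own z axis and vertical below 0.06 rad and linear speed of each of knop_pale, cup_dark, knop_dark, cup_pale below 0.01 m/s and angular speed of each of knop_pale, cup_dark, knop_dark, cup_pale below 0.1 rad/s and z of cup_dark in the frame of foot_dark between 0.079 and 0.085 m and z of knop_dark in the frame of foot_pale between 0.043 and 0.049 m and horizontal distance between each of knop_dark, cup_pale and foot_pale below 0.006 m and z of cup_pale in the frame of foot_pale between 0.079 and 0.085 m); the robot touches nothing.
It fails at once if a gouge is shifted by more than 30 mm (distance of any of gouge_red, gouge_wood from where it was at the start of the episode above 0.03 m).
It fails at once if the mallet is shifted by more than 30 mm or tipped over (distance of mallet from where it was at the start of the episode above 0.03 m or angle between mallet's own z axis and vertical above 0.3 rad).
It fails at once if the green block is shifted by more than 30 mm (distance of offcut from where it was at the start of the episode above 0.03 m).
It also fails if it takes over 102 s, if anything falls off the work surface, if the arm or the gripper's body presses on something with over 40 N, if the wrist force passes 120 N, or if a joint passes its speed limit or range.

### The arm

A 6-joint arm with a two-finger parallel gripper is mounted at the origin on the work surface. World frame = base frame: x ahead of the robot, y to its left, z up, the work surface at z = 0. Lengths are in m, angles in rad, forces in N, time in s.
With the tool pointing down it reaches from about 0.3 to 0.75 m from the base axis. Payload 8.5 kg.
Tool frame: the origin (TCP) lies at the centre of the arm's flange, where the gripper is bolted on; the fingertips stand 173 mm ahead of it and the grasp point (between the pads) lies 155 mm ahead of it; z points along the fingers, y is the line along which they close (so a half turn about z gives the same grasp; the last joint's range is limited). The gripper opens to 85 mm and grips with 20 to 120 N. Pads are 22 mm wide; open, the fingers measure 114 mm over their backs; the gripper's body (76 mm by 85 mm) begins 54 mm behind the grasp point. The pads swing forward as they close: fully open they stand 13 mm farther back than shut.
Start: joints at [1.023, 0.381, 1.297, -0, 1.464, -0.215], TCP at [0.18, 0.52, 0.405] pointing down, gripper open.
Joint ranges: [-3.11, 3.11], [-0.89, 2.33], [0.22, 2.48], [-1.42, 4.56], [0.17, 2.85], [-2.88, 2.88]. Speed limits (rad/s): [2.39, 2.39, 3.14, 3.14, 3.14, 3.14].

### API

Orientations are given as a 3x3 rotation matrix whose columns are the frame's x, y, z axes.
In Python, from station import * gives the robot as it stands. The module is installed in compiled form; this text tells all that it offers.
- The arm moves only by the shell command python3 -m inch 'ROWS' [FORCE]. ROWS is JSON, a list of rows, each a list of 7 numbers: the shift along the world's x, y, z in cm, then the turn, a rotation vector about the world's x, y, z in rad, then the opening, from 0 (shut) to 1 (fully open). A call has 1 to 10 rows; each row is the pose to reach, as a shift and turn from the pose commanded when the call began; what a row does not reach only later rows make up. A row lasts 1/12 s, in which the tool goes at most 41.7 mm and 7.16 degrees, less where a joint would pass 70% of its speed; a pose out of reach is approached as far as the arm can. A call with a gripper value outside its range is refused whole. The fingers move at their own pace and stop on an object; FORCE is the grip in N (left out, the last holds). Time passes only in rows, so rows that repeat a pose let the fingers close. It gives the time, the measured TCP pose, the force, the opening and the grip force at its end, in the units of the state.
- get_state(): the state, without advancing time (a new reading comes with each control period).
- snapshot(name): name is "scene" or "top"; returns a dict with "img" (480x640x3 uint8, blue, green, red), "mtx" (3x3 intrinsics, pixels), "R" (3x3) and "t" (3): a world point X has camera coordinates R X + t. Camera axes: x right, y down, z forward; pixel columns grow to the right and rows downward; lengths in m; the calibration is good to about 2 mm. A picture is of the moment at which its call begins. There is no depth.
- sign_off(): hands the job in; it is judged then, once.
Trained networks look in a picture, given as the dict that the camera call returned (one of the last four; its "shot" number tells which), for a name from the list of things; names that differ only in an ending like _2 or _b are one class to them, and where a whole thing is asked for, a point or a joint stands for the part that bears it (a point fixed in the world has none). Each returns a list of dicts, best first, with "score" (0 to 1); they miss things now and then, are a little off and sometimes report something else, mostly with a low value. They report only what shows in the picture. A call takes as long as a camera call.
- masks_of(picture, query): "region" (480x640 bool, what is visible of it) and "box" ([left, top, right, bottom] in pixels, round what is visible of it).
The state is a dict: "t": time; "q": joint angles; "joint_vel": joint speeds; "tau": joint torques, N m; "tcp_pos": TCP position; "orientation": TCP orientation; "contact_force": force on the tool from outside, world axes, zero at the start; "wrist_torque": the same for the moment, N m; "grip_width": finger opening in m; "grip_force": force on a finger pad.
Only numpy, scipy, OpenCV 4.12 (cv2) and the standard library are available. Lean on these libraries where they do the work, as an engineer would, in place of code of your own. Each camera call takes 0.05 s, during which the arm holds its last target. There are 200 camera calls.

## Working session

There is one attempt and no reset: what is moved stays moved. The work goes in short steps, Python scripts to look and compute and a shell command to move; the robot and the scene stay as the last step left them, time stands still between calls to the robot, and variables do not carry over. Pictures are saved under pics/ and viewed, at most 14 in all, crops included, and the job is handed in when it is done.

```bash
mkdir -p pics
python3 - <<'E'
from station import *
import cv2,numpy as np
s=get_state();print(s['t'],s['tcp_pos'],s['orientation'],s['grip_width'])
for n in("scene","top"):
    p=snapshot(n);cv2.imwrite(f"pics/{n}0.png",p["img"]);print(n,p["mtx"],p["R"],p["t"])
    for k in "foot_dark foot_pale knop_pale knop_dark cup_pale cup_dark gouge_red gouge_wood mallet offcut".split():
        print(k,[(round(d["score"],2),np.round(d["box"]).astype(int).tolist(),int(d["region"].sum())) for d in masks_of(p,k)][:3])
E
```

```text
0.0 [0.179644   0.51978677 0.40411697] [[-9.45145803e-01  3.26647883e-01 -7.55700844e-04]
 [ 3.26648605e-01  9.45145063e-01 -1.22401511e-03]
 [ 3.14424977e-04 -1.40372137e-03 -9.99998965e-01]] 0.08515613324537827
scene [[618.15960813   0.         313.21099414]
 [  0.         618.15960813 235.40717974]
 [  0.           0.           1.        ]] [[-0.56181607  0.82715369  0.01339674]
 [ 0.47118285  0.33326165 -0.81665378]
 [-0.67996281 -0.4524969  -0.57697238]] [ 0.29684291 -0.2296268   1.86144507]
foot_dark [(0.75, [210, 221, 273, 259], 1707)]
foot_pale [(0.71, [312, 276, 393, 329], 1885), (0.25, [236, 174, 256, 194], 327)]
knop_pale [(0.67, [419, 258, 446, 283], 520)]
knop_dark [(0.8, [234, 173, 258, 197], 324), (0.62, [418, 258, 443, 283], 499), (0.45, [140, 155, 188, 193], 316)]
cup_pale [(0.69, [302, 196, 364, 243], 502), (0.64, [288, 196, 308, 214], 368), (0.2, [484, 220, 543, 347], 4063)]
cup_dark [(0.85, [372, 226, 398, 253], 481)]
gouge_red [(0.93, [302, 198, 363, 247], 629)]
gouge_wood [(0.77, [139, 152, 188, 193], 404)]
mallet [(0.66, [486, 220, 539, 347], 3989)]
offcut [(0.87, [275, 247, 308, 270], 531), (0.21, [417, 260, 447, 282], 517), (0.17, [211, 218, 276, 261], 1708)]
top [[541.85587633   0.         326.63712228]
 [  0.         541.85587633 238.92227871]
 [  0.           0.           1.        ]] [[ 0.02624704 -0.99963503 -0.00639478]
 [-0.99732654 -0.02574895 -0.06838682]
 [ 0.06819721  0.00817263 -0.99763839]] [-0.01988807  0.53291169  1.27490102]
foot_dark [(0.79, [361, 176, 418, 237], 2430)]
foot_pale []
knop_pale [(0.67, [189, 248, 216, 269], 433)]
knop_dark [(0.69, [437, 275, 463, 297], 447)]
cup_pale [(0.7, [363, 267, 381, 288], 370)]
cup_dark [(0.56, [250, 263, 271, 286], 354)]
gouge_red [(0.77, [315, 230, 331, 331], 878)]
gouge_wood [(0.9, [532, 212, 558, 304], 888)]
mallet [(0.69, [68, 198, 141, 242], 2231)]
offcut [(0.72, [312, 191, 337, 210], 490)]
```

View pics/scene0.png

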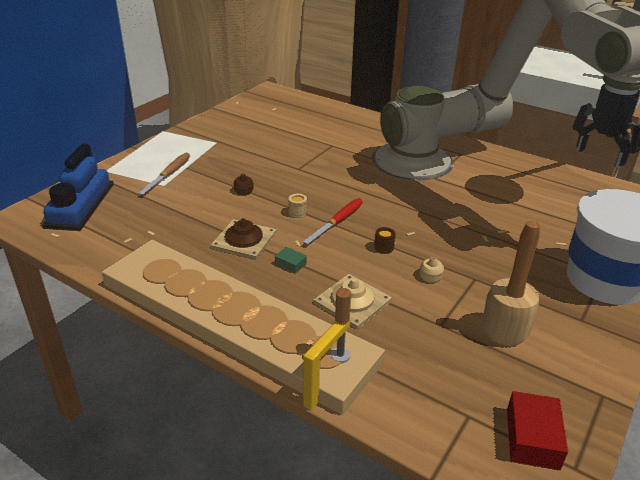

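View pics/top0.png

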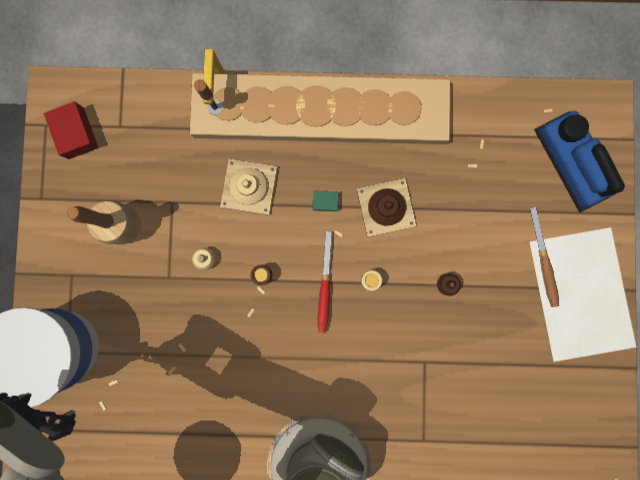

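```bash
cat > geo.py <<'E'
import numpy as np,cv2
def uv(p,X):
    c=np.atleast_2d(X)@p["R"].T+p["t"]; h=c@p["mtx"].T; return h[:,:2]/h[:,2:]
PROF={'knop':[(23,0),(27,7),(27,24),(21,36),(10,36),(6,52)],'cup':[(24,0),(24,46)],'foot':[(24,46),(10,46),(6,62)]}
def pts(prof):
    a=np.linspace(0,2*np.pi,48,endpoint=False)
    return np.vstack([np.c_[r*np.cos(a),r*np.sin(a),0*a+z] for r,z in prof])/1000
def hullmask(p,P,x):
    h=cv2.convexHull(uv(p,P+x).astype(np.float32)).reshape(-1,2); return h
def cen(h):
    m=cv2.moments(h.astype(np.float32)); return np.array([m['m10']/m['m00'],m['m01']/m['m00']])
E
python3 - <<'E'
import cv2,numpy as np
C={"top":[(248,184),(387,206),(204,258),(262,274),(372,280),(449,284)],"scene":[(352,300),(243,238),(432,270),(385,240),(298,205),(245,184)]}
for n,c in C.items():
    im=cv2.imread(f"pics/{n}0.png")
    T=[cv2.resize(im[v-37:v+38,u-33:u+33],(264,300),interpolation=cv2.INTER_NEAREST) for u,v in c]
    cv2.imwrite(f"pics/{n}_t.png",np.vstack([np.hstack(T[:3]),np.hstack(T[3:])]))
E
```

```text
(no output)
```

View pics/top_t.png

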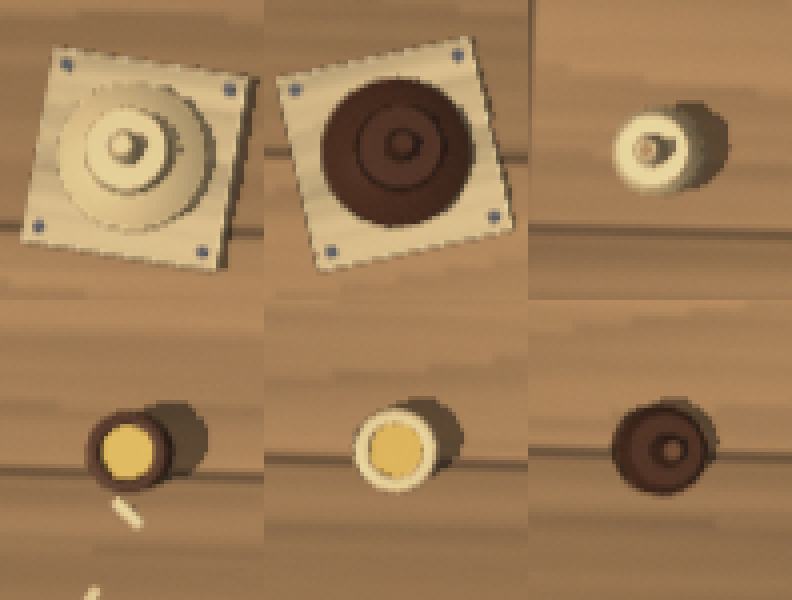

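View pics/scene_t.png

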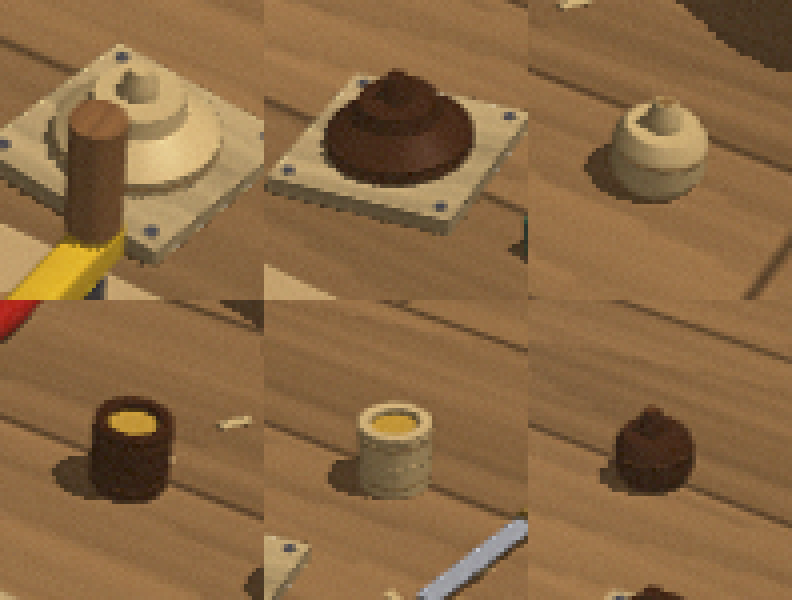

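```bash
cat > m.py <<'E'
from station import *
from geo import *
from scipy.optimize import least_squares
P={n:snapshot(n) for n in("scene","top")}
C={"top":[(248,184),(387,206),(204,258),(262,274),(372,280),(449,284)],"scene":[(352,300),(243,238),(432,270),(385,240),(298,205),(245,184)]}
def px(n,i,x,y): u,v=C[n][i]; return np.array([u-33+(x-264*(i%3)-2)/4,v-37+(y-300*(i//3)-2)/4])
B={'knop_pale':(2,'knop',(613,107,706,193),(609,96,708,202)),'cup_dark':(3,'cup',(86,406,172,493),(90,395,173,502)),
'cup_pale':(4,'cup',(355,405,437,492),(357,402,433,497)),'knop_dark':(5,'knop',(612,400,708,496),(614,405,695,495))}
bb=lambda h:np.r_[h.min(0),h.max(0)]
for k,(i,pr,t,s) in B.items():
    Q=pts(PROF[pr])
    m=np.r_[px("top",i,*t[:2]),px("top",i,*t[2:]),px("scene",i,*s[:2]),px("scene",i,*s[2:])]
    f=lambda x:np.r_[bb(uv(P["top"],Q+x)),bb(uv(P["scene"],Q+x))]-m
    r=least_squares(f,[.4,0,0],loss='soft_l1'); g=least_squares(lambda x:f([x[0],x[1],0]),r.x[:2],loss='soft_l1')
    print(k,r.x.round(4),"z=0:",g.x.round(4),f(r.x).round(1))
F={'foot_pale':(0,(122,145),(138,73),(127,149),(136,154),(138,157)),'foot_dark':(1,(403,144),(396,74),(401,146),(397,153),(395,154))}
def ray(n,q):
    p=P[n];d=p["R"].T@np.linalg.solve(p["mtx"],np.r_[q,1]);return -p["R"].T@p["t"],d
def plane(n,q,z): o,d=ray(n,q);return (o+d*(z-o[2])/d[2])[:2].round(4)
for k,(i,t,s,sh,bo,bd) in F.items():
    f=lambda x:np.r_[uv(P["top"],x)[0]-px("top",i,*t),uv(P["scene"],x)[0]-px("scene",i,*s)]
    r=least_squares(f,[.5,0,.06]);print(k,"tip",r.x.round(4),r.fun.round(1),"tip62",plane("top",px("top",i,*t),.062),"shoulder",plane("top",px("top",i,*sh),.046),"board",plane("top",px("top",i,*bd),.012),"scene62",plane("scene",px("scene",i,*s),.062))
E
python3 m.py
```

```text
knop_pale [ 0.4796  0.2879 -0.0013] z=0: [0.4802 0.288 ] [-0.7 -0.5  0.2  0.8 -0.4  0.2 -0.1 -0.1]
cup_dark [0.4455 0.1478 0.0009] z=0: [0.4451 0.1477] [-0.9  0.7  0.3 -0.4 -0.8 -0.3  0.2  0.3]
cup_pale [ 0.4386 -0.1128 -0.    ] z=0: [ 0.4386 -0.1128] [-1.2  0.8  0.1 -0.2 -0.4 -0.6 -0.7  0.6]
knop_dark [ 0.4343 -0.2973 -0.0007] z=0: [ 0.4346 -0.297 ] [-0.5  0.8 -0.1 -0.3 -0.4  0.2 -0.5 -0.3]
foot_pale tip [0.6569 0.1874 0.0578] [ 0. -0.  0. -0.] tip62 [0.6562 0.1867] shoulder [0.6566 0.1863] board [0.6576 0.185 ] scene62 [0.6614 0.1898]
foot_dark tip [ 0.6139 -0.1469  0.061 ] [ 0. -0.  0.  0.] tip62 [ 0.6137 -0.1468] shoulder [ 0.6147 -0.1473] board [ 0.6143 -0.1473] scene62 [ 0.615  -0.1459]
```

```bash
python3 -m inch '[[30,-23.2,0,0,0,0,1],[30,-23.2,0,0,0,0,1],[30,-23.2,0,0,0,0,1],[30,-23.2,0,0,0,0,1],[30,-23.2,0,0,0,0,1],[30,-23.2,-10,0,0,0,1],[30,-23.2,-10,0,0,0,1],[30,-23.2,-10,0,0,0,1],[30,-23.2,-10,0,0,0,1],[30,-23.2,-10,0,0,0,1]]' 40; python3 -m inch '[[0,0,0,0,0,0,1],[0,0,0,0,0,0,1],[0,0,0,0,0,0,1],[0,0,0,0,0,0,1]]'
```

```text
t: 2.03
tcp_pos: [0.4814, 0.2858, 0.3031]
orientation: [[-0.945, 0.328, -0.001], [0.328, 0.945, -0.001], [0.001, -0.001, -1.0]]
contact_force: [0.1, -0.3, 0.7]
grip_width: 0.0857
grip_force: 0.0
t: 2.37
tcp_pos: [0.4789, 0.2886, 0.3056]
orientation: [[-0.946, 0.325, 0.001], [0.325, 0.946, 0.001], [-0.001, 0.001, -1.0]]
contact_force: [-0.4, -0.0, 0.3]
grip_width: 0.0855
grip_force: 0.0
```

```bash
python3 -m inch '[[0,0,-4,0,0,0,1],[0,0,-8,0,0,0,1],[0,0,-11,0,0,0,1],[0,0,-12.8,0,0,0,1],[0,0,-12.8,0,0,0,1],[0,0,-12.8,0,0,0,1]]' 40; python3 -m inch '[[0,0,0,0,0,0,0],[0,0,0,0,0,0,0],[0,0,0,0,0,0,0],[0,0,0,0,0,0,0],[0,0,0,0,0,0,0],[0,0,0,0,0,0,0],[0,0,0,0,0,0,0],[0,0,0,0,0,0,0],[0,0,0,0,0,0,0]]' 40
```

```text
t: 2.87
tcp_pos: [0.4793, 0.2886, 0.1773]
orientation: [[-0.946, 0.325, -0.0], [0.325, 0.946, 0.0], [0.0, 0.0, -1.0]]
contact_force: [0.8, 0.4, 0.2]
grip_width: 0.0853
grip_force: 0.0
t: 3.62
tcp_pos: [0.4798, 0.2881, 0.1789]
orientation: [[-0.945, 0.327, 0.003], [0.327, 0.945, 0.001], [-0.002, 0.002, -1.0]]
contact_force: [-2.6, 1.0, 10.3]
grip_width: 0.0529
grip_force: 40.2
```

Run:
```python
from station import *
import cv2,numpy as np
s=get_state();print(s['tcp_pos'],s['contact_force'],s['grip_width'],s['grip_force'])
a=snapshot("top")["img"][190:330,110:290];b=snapshot("scene")["img"][180:320,350:530]
cv2.imwrite("pics/g1.png",cv2.resize(np.hstack([a,b]),None,fx=2.2,fy=2.2))
```

```text
[0.47982798 0.28806758 0.17888669] [-2.62607631  1.00169617 10.25384934] 0.05293092900184759 40.19235782325268
```

View pics/g1.png

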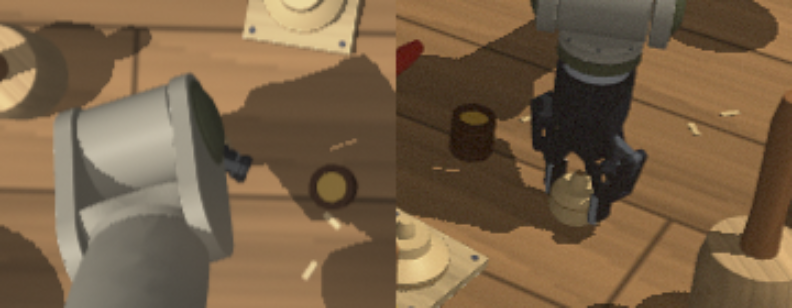

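```bash
python3 -m inch '[[0,0,2,0,0,0,0],[0,0,5,0,0,0,0],[0,0,9,0,0,0,0],[0,0,12,0,0,0,0],[0,0,12,0,0,0,0]]' 40; python3 -m inch '[[13.4,-43.5,0,0,0,0,0],[13.4,-43.5,0,0,0,0,0],[13.4,-43.5,0,0,0,0,0],[13.4,-43.5,0,0,0,0,0],[13.4,-43.5,0,0,0,0,0],[13.4,-43.5,0,0,0,0,0],[13.4,-43.5,0,0,0,0,0],[13.4,-43.5,0,0,0,0,0],[13.4,-43.5,0,0,0,0,0],[13.4,-43.5,0,0,0,0,0]]'; python3 -m inch '[[0,0,0,0,0,0,0]]'
cat > look.py <<'E'
import sys
from station import *
import cv2,numpy as np
n,u,v=sys.argv[1],int(sys.argv[2]),int(sys.argv[3])
s=get_state();print(s['t'],s['tcp_pos'].round(4),s['contact_force'].round(1),s['grip_width'])
T=[]
for c,(a,b) in zip(("top","scene"),((u,v),(int(sys.argv[4]),int(sys.argv[5])))):
    T.append(cv2.resize(snapshot(c)["img"][b-60:b+60,a-50:a+50],(400,480)))
cv2.imwrite(f"pics/{n}.png",np.hstack(T))
E
python3 look.py g2 387 206 243 215
```

```text
t: 4.13
tcp_pos: [0.4801, 0.2881, 0.3037]
orientation: [[-0.945, 0.326, 0.012], [0.326, 0.945, 0.004], [-0.01, 0.008, -1.0]]
contact_force: [1.1, -0.6, -1.2]
grip_width: 0.0533
grip_force: 42.4
t: 4.97
tcp_pos: [0.6023, -0.1124, 0.2972]
orientation: [[-0.945, 0.327, 0.001], [0.327, 0.945, -0.0], [-0.001, 0.0, -1.0]]
contact_force: [0.5, 0.4, -0.2]
grip_width: 0.0527
grip_force: 42.4
t: 5.05
tcp_pos: [0.6034, -0.117, 0.2968]
orientation: [[-0.943, 0.332, 0.002], [0.332, 0.943, -0.003], [-0.003, -0.002, -1.0]]
contact_force: [-1.2, -1.8, -1.1]
grip_width: 0.0527
grip_force: 42.4
5.05 [ 0.6034 -0.117   0.2968] [-1.2 -1.8 -1.1] 0.05269830569491112
```

View pics/g2.png

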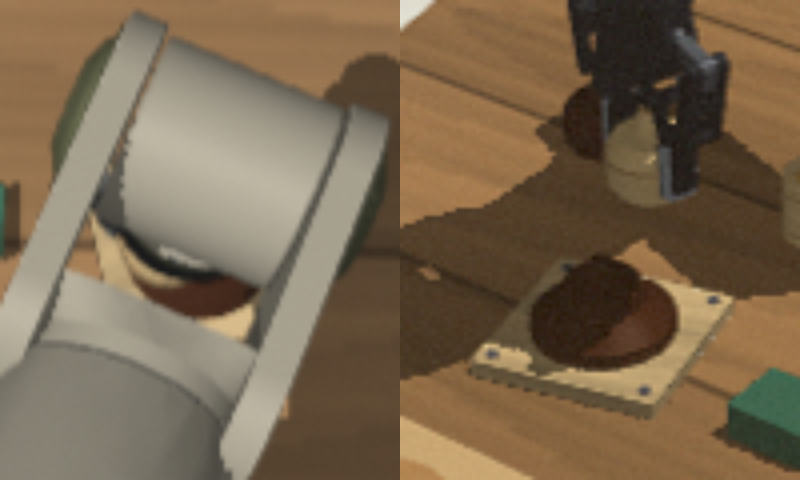

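```bash
cat > avg.py <<'E'
import sys
from station import *
from geo import *
S=[]
for _ in range(10): p=snapshot("scene");S.append(np.r_[get_state()["tcp_pos"],get_state()["contact_force"]])
S=np.array(S);m=S.mean(0);print("tcp",m[:3].round(4),"F",m[3:].round(1),"sd",S.std(0)[:3].round(4))
if len(sys.argv)>1: # to target x y z
    print("go cm",((np.array(sys.argv[1:4],float)-m[:3])*100).round(2))
E
python3 avg.py .614 -.147 .297
```

```text
tcp [ 0.6022 -0.1095  0.2969] F [-0.  -0.1 -1. ] sd [0.0001 0.0004 0.0001]
go cm [ 1.18 -3.75  0.01]
```

```bash
python3 -m inch '[[0.6,-1.9,0,0,0,0,0],[1.2,-3.7,0,0,0,0,0],[1.2,-3.7,0,0,0,0,0],[1.2,-3.7,-2,0,0,0,0],[1.2,-3.7,-3,0,0,0,0],[1.2,-3.7,-3,0,0,0,0],[1.2,-3.7,-3,0,0,0,0]]'; python3 avg.py .614 -.147 .224
python3 - <<'E'
from station import *
from geo import *
s=get_state();p=snapshot("scene");im=p["img"];cv2.imwrite("pics/raw.png",im)
x0=np.r_[s["tcp_pos"][:2],s["tcp_pos"][2]-.1785]
im=cv2.resize(im,None,fx=5,fy=5)
for Q,x,c in((pts(PROF['knop']),x0,(0,255,0)),(pts(PROF['foot']),np.array([.614,-.147,0]),(255,255,0))):
    for u in uv(p,Q+x): cv2.circle(im,tuple(int(k) for k in u*5+2),1,c,-1)
u=uv(p,np.array([.614,-.147,.09]))[0]*5; a,b=u.astype(int)
cv2.imwrite("pics/g3.png",im[b-300:b+300,a-350:a+350])
E
```

```text
t: 6.23
tcp_pos: [0.6143, -0.1469, 0.2664]
orientation: [[-0.945, 0.326, -0.001], [0.326, 0.945, 0.001], [0.002, 0.0, -1.0]]
contact_force: [0.0, -0.3, -0.0]
grip_width: 0.0529
grip_force: 42.4
tcp [ 0.6144 -0.1473  0.2673] F [ 0.1  0.1 -0.5] sd [0.0001 0.0001 0.0002]
go cm [-0.04  0.03 -4.33]
```

View pics/g3.png

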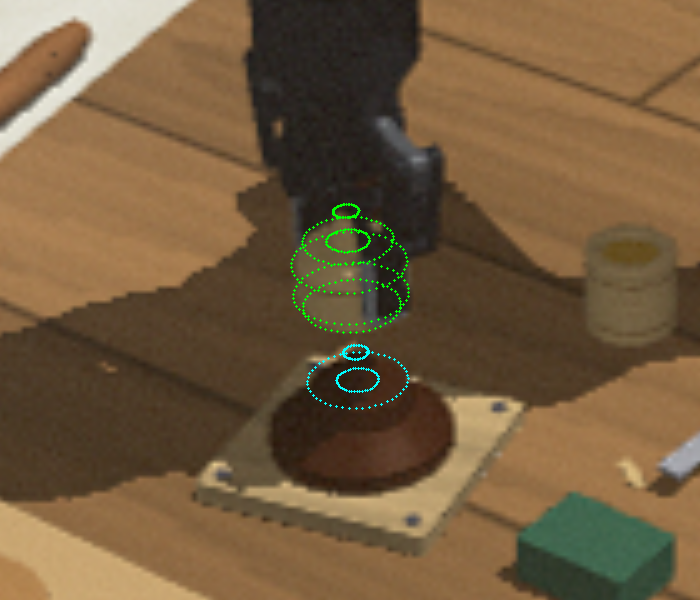

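```bash
python3 -m inch '[[0,0,-1,0,0,0,0],[0,0,-2,0,0,0,0],[0,0,-2.5,0,0,0,0],[0,0,-3,0,0,0,0],[0,0,-3.4,0,0,0,0],[0,0,-3.8,0,0,0,0],[0,0,-4.1,0,0,0,0],[0,0,-4.3,0,0,0,0],[0,0,-4.3,0,0,0,0],[0,0,-4.3,0,0,0,0]]'; python3 avg.py .614 -.147 .224
```

```text
t: 7.62
tcp_pos: [0.6142, -0.1473, 0.2249]
orientation: [[-0.945, 0.327, 0.001], [0.327, 0.945, -0.0], [-0.001, -0.0, -1.0]]
contact_force: [-3.1, 0.4, 8.5]
grip_width: 0.0527
grip_force: 43.1
tcp [ 0.6142 -0.1473  0.2249] F [-4.1  1.2  8. ] sd [0. 0. 0.]
go cm [-0.02  0.03 -0.09]
```

```bash
python3 -m inch '[[0,0,0,0,0,0,1],[0,0,0,0,0,0,1],[0,0,0,0,0,0,1],[0,0,0,0,0,0,1],[0,0,0,0,0,0,1],[0,0,0,0,0,0,1],[0,0,4,0,0,0,1],[0,0,8,0,0,0,1],[0,0,8,0,0,0,1],[0,0,8,0,0,0,1]]'; python3 avg.py .4346 -.297 .305
python3 - <<'E'
from station import *
from geo import *
p=snapshot("scene");im=cv2.resize(p["img"],None,fx=5,fy=5)
for u in uv(p,pts(PROF['knop'])+[.614,-.147,.046]): cv2.circle(im,tuple(int(k) for k in u*5+2),1,(0,255,0),-1)
a,b=(uv(p,np.array([.614,-.147,.07]))[0]*5).astype(int)
cv2.imwrite("pics/g4.png",im[b-250:b+250,a-300:a+300])
E
```

```text
t: 8.95
tcp_pos: [0.6145, -0.1474, 0.3061]
orientation: [[-0.945, 0.327, 0.005], [0.327, 0.945, -0.002], [-0.005, -0.0, -1.0]]
contact_force: [0.2, -0.7, -1.8]
grip_width: 0.0852
grip_force: 0.0
tcp [ 0.6143 -0.1474  0.3029] F [-0.2 -0.  -0.3] sd [0.0001 0.0001 0.0005]
go cm [-17.97 -14.96   0.21]
```

View pics/g4.png

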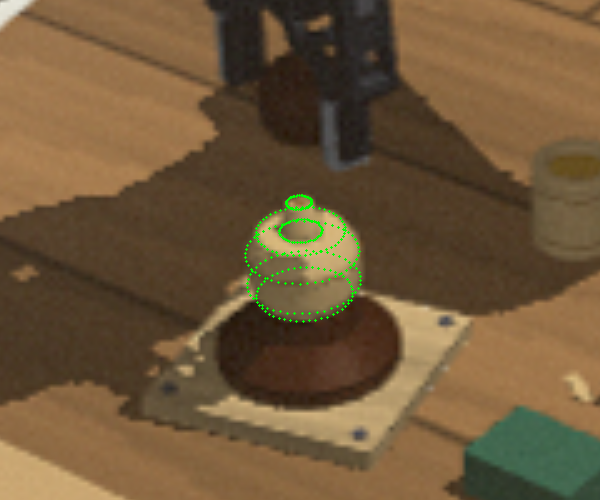

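```bash
python3 -m inch '[[-18,-15,0,0,0,0,1],[-18,-15,0,0,0,0,1],[-18,-15,0,0,0,0,1],[-18,-15,0,0,0,0,1],[-18,-15,0,0,0,0,1],[-18,-15,0,0,0,0,1],[-18,-15,0,0,0,0,1],[-18,-15,0,0,0,0,1],[-18,-15,0,0,0,0,1]]'; python3 avg.py .4346 -.297 .180
```

```text
t: 10.25
tcp_pos: [0.4347, -0.2972, 0.3038]
orientation: [[-0.945, 0.327, 0.0], [0.327, 0.945, 0.0], [-0.0, 0.0, -1.0]]
contact_force: [1.0, 0.9, 0.6]
grip_width: 0.0852
grip_force: 0.0
tcp [ 0.4348 -0.2969  0.3037] F [-0.1  0.3 -0. ] sd [0.0002 0.0002 0.    ]
go cm [-2.000e-02 -1.000e-02 -1.237e+01]
```

```bash
python3 -m inch '[[0,0,-4,0,0,0,1],[0,0,-8,0,0,0,1],[0,0,-11,0,0,0,1],[0,0,-12.3,0,0,0,1],[0,0,-12.3,0,0,0,1],[0,0,-12.3,0,0,0,1]]' 40; python3 -m inch '[[0,0,0,0,0,0,0],[0,0,0,0,0,0,0],[0,0,0,0,0,0,0],[0,0,0,0,0,0,0],[0,0,0,0,0,0,0],[0,0,0,0,0,0,0],[0,0,0,0,0,0,0],[0,0,0,0,0,0,0],[0,0,0,0,0,0,0]]' 40; python3 avg.py;  python3 -m inch '[[0,0,2,0,0,0,0],[0,0,5,0,0,0,0],[0,0,9,0,0,0,0],[0,0,12,0,0,0,0],[0,0,12,0,0,0,0]]' 40; python3 avg.py .6565 .1862 .301
```

```text
t: 11.25
tcp_pos: [0.4345, -0.2975, 0.1807]
orientation: [[-0.945, 0.327, -0.0], [0.327, 0.945, 0.001], [0.001, 0.0, -1.0]]
contact_force: [-0.3, -0.2, 0.5]
grip_width: 0.0853
grip_force: 0.0
t: 12.0
tcp_pos: [0.4345, -0.2975, 0.1825]
orientation: [[-0.945, 0.326, 0.002], [0.326, 0.945, -0.002], [-0.003, -0.001, -1.0]]
contact_force: [-1.3, 0.5, 9.9]
grip_width: 0.0527
grip_force: 40.1
tcp [ 0.4345 -0.2975  0.1825] F [-1.7  1.6 10. ] sd [0. 0. 0.]
t: 12.92
tcp_pos: [0.4348, -0.2977, 0.3072]
orientation: [[-0.945, 0.327, 0.008], [0.326, 0.945, -0.009], [-0.011, -0.006, -1.0]]
contact_force: [0.0, -0.9, 0.2]
grip_width: 0.0527
grip_force: 42.5
tcp [ 0.4342 -0.2973  0.3005] F [-0.2  0.2 -1.1] sd [0.0001 0.0001 0.0014]
go cm [22.23 48.35  0.05]
```

```bash
python3 -m inch '[[11.1,24.2,0,0,0,0,0],[11.1,24.2,0,0,0,0,0],[11.1,24.2,0,0,0,0,0],[11.1,24.2,0,0,0,0,0],[11.1,24.2,0,0,0,0,0],[11.1,24.2,0,0,0,0,0],[11.1,24.2,0,0,0,0,0]]';  python3 -m inch '[[11.1,24.2,0,0,0,0,0],[11.1,24.2,0,0,0,0,0],[11.1,24.2,0,0,0,0,0],[11.1,24.2,0,0,0,0,0],[11.1,24.2,0,0,0,0,0],[11.1,24.2,0,0,0,0,0],[11.1,24.2,0,0,0,0,0],[11.1,24.2,0,0,0,0,0],[11.1,24.2,0,0,0,0,0]]'; python3 avg.py .6565 .1862 .271
```

```text
t: 14.0
tcp_pos: [0.5464, -0.0512, 0.3005]
orientation: [[-0.946, 0.324, 0.0], [0.324, 0.946, 0.001], [0.0, 0.001, -1.0]]
contact_force: [-0.2, -0.0, -0.2]
grip_width: 0.0527
grip_force: 42.5
t: 14.75
tcp_pos: [0.6563, 0.1875, 0.2997]
orientation: [[-0.946, 0.325, -0.001], [0.325, 0.946, -0.0], [0.001, -0.001, -1.0]]
contact_force: [-0.4, 0.0, -0.8]
grip_width: 0.0525
grip_force: 42.5
tcp [0.6563 0.1858 0.3007] F [-0.1 -0.4 -0.9] sd [0.     0.0003 0.0003]
go cm [ 0.02  0.04 -2.97]
```

```bash
cat > ov.py <<'E'
import sys
from station import *
from geo import *
# ov.py name cam x y z-centre, then kind:x:y:z ...
n,cam=sys.argv[1:3];c=np.array(sys.argv[3:6],float)
p=snapshot(cam);im=cv2.resize(p["img"],None,fx=5,fy=5)
for a in sys.argv[6:]:
    k,*x=a.split(':')
    for u in uv(p,pts(PROF[k])+np.array(x,float)): cv2.circle(im,tuple(int(q) for q in u*5+2),1,(0,255,0),-1)
a,b=(uv(p,c)[0]*5).astype(int);cv2.imwrite(f"pics/{n}.png",im[b-250:b+250,a-300:a+300])
E
python3 -m inch '[[0,0,-1.5,0,0,0,0],[0,0,-3,0,0,0,0],[0,0,-3,0,0,0,0]]'
python3 ov.py g5 scene .6565 .1862 .08 foot:.6565:.1862:0 knop:.6563:.186:.0885
```

```text
t: 15.5
tcp_pos: [0.6559, 0.1864, 0.2678]
orientation: [[-0.945, 0.327, -0.005], [0.327, 0.945, -0.001], [0.005, -0.002, -1.0]]
contact_force: [-0.0, -0.6, 0.2]
grip_width: 0.0526
grip_force: 42.5
```

View pics/g5.png

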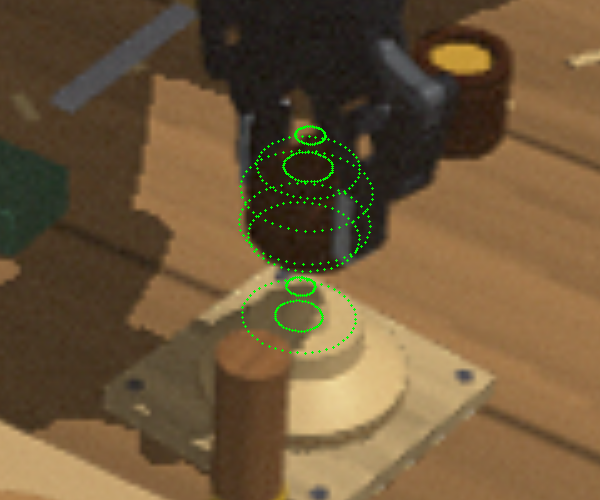

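```bash
cat >> m.py <<'E'
print("---")
q=px("top",0,134,158.25);print("screws top",plane("top",q,.0125))
q=px("scene",0,134.5,141.75);print("screws scene",plane("scene",q,.0125))
print("dark screws top",plane("top",px("top",1,np.mean([295,458,494,332]),np.mean([90,55,216,252])),.0125),
 "scene",plane("scene",px("scene",1,np.mean([363,509,288,441]),np.mean([84,117,170,207])),.0125))
for nm,i,x in(('pale',0,(.6565,.1862)),('dark',1,(.614,-.147))):
  for cam in("top","scene"):
    h=uv(P[cam],pts([(24,46)])+np.r_[x,0]);print(nm,cam,"model",bb(h).round(1))
print(px("top",0,85,107),px("top",0,169,190),px("scene",0,94,60),px("scene",0,188,140));print(px("top",1,355,100),px("top",1,447,192),px("scene",1,353,0),px("scene",1,435,140))
E
python3 m.py | sed -n '/---/,$p'
```

```text
---
screws top [0.6567 0.1873]
screws scene [0.6589 0.189 ]
dark screws top [ 0.6147 -0.1471] scene [ 0.6172 -0.1441]
pale top model [236.1 173.7 256.5 193.9]
pale scene model [341.  277.6 363.8 292.2]
dark top model [377.4 195.1 397.9 215.5]
dark scene model [232.7 218.7 252.8 229.9]
[235.75 173.25] [256.75 194.  ] [342.  277.5] [365.5 297.5]
[376.25 193.5 ] [399.25 216.5 ] [231.75 200.5 ] [252.25 235.5 ]
```

```bash
python3 -m inch '[[0.05,0.15,-1,0,0,0,0],[0.05,0.15,-2,0,0,0,0],[0.05,0.15,-2.5,0,0,0,0],[0.05,0.15,-3,0,0,0,0],[0.05,0.15,-3.4,0,0,0,0],[0.05,0.15,-3.8,0,0,0,0],[0.05,0.15,-4.1,0,0,0,0],[0.05,0.15,-4.3,0,0,0,0],[0.05,0.15,-4.3,0,0,0,0]]'; python3 avg.py .6567 .1875 .2285
```

```text
t: 16.4
tcp_pos: [0.6568, 0.1881, 0.2287]
orientation: [[-0.945, 0.327, 0.001], [0.327, 0.945, -0.0], [-0.001, 0.0, -1.0]]
contact_force: [-3.6, -0.1, 3.4]
grip_width: 0.0525
grip_force: 43.0
tcp [0.6567 0.1881 0.2287] F [-2.8 -0.4  5.6] sd [0. 0. 0.]
go cm [-0.   -0.06 -0.02]
```

```bash
python3 -m inch '[[0,0,0,0,0,0,1],[0,0,0,0,0,0,1],[0,0,0,0,0,0,1],[0,0,0,0,0,0,1],[0,0,0,0,0,0,1],[0,0,0,0,0,0,1],[0,0,4,0,0,0,1],[0,0,8,0,0,0,1],[0,0,8,0,0,0,1],[0,0,8,0,0,0,1]]'; python3 avg.py .4451 .1477 .306
python3 ov.py g6 scene .6565 .1862 .08 knop:.6565:.1875:.046
```

```text
t: 17.73
tcp_pos: [0.6569, 0.1882, 0.3104]
orientation: [[-0.945, 0.327, 0.005], [0.327, 0.945, 0.001], [-0.005, 0.002, -1.0]]
contact_force: [0.5, -0.9, -0.6]
grip_width: 0.0857
grip_force: 0.0
tcp [0.6568 0.1881 0.3068] F [ 0.   0.2 -0.2] sd [0.0001 0.     0.0006]
go cm [-21.17  -4.04  -0.08]
```

View pics/g6.png

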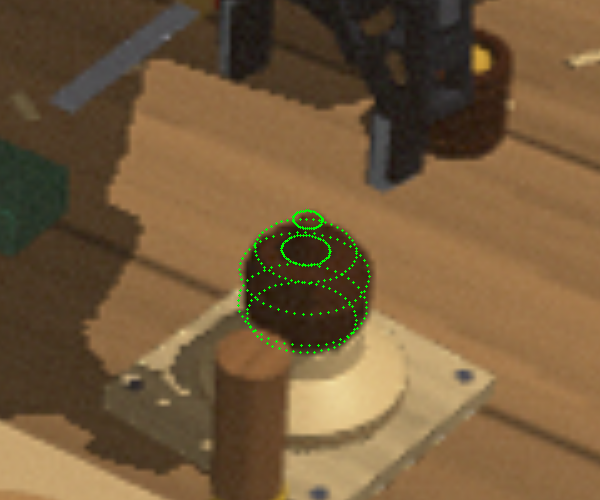

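```bash
python3 -m inch '[[-21.2,-4,0,0,0,0,1],[-21.2,-4,0,0,0,0,1],[-21.2,-4,0,0,0,0,1],[-21.2,-4,0,0,0,0,1],[-21.2,-4,0,0,0,0,1],[-21.2,-4,0,0,0,0,1],[-21.2,-4,0,0,0,0,1],[-21.2,-4,0,0,0,0,1],[-21.2,-4,0,0,0,0,1]]'; python3 avg.py .4451 .1477 .185
```

```text
t: 19.03
tcp_pos: [0.4462, 0.1482, 0.308]
orientation: [[-0.945, 0.327, 0.002], [0.327, 0.945, 0.0], [-0.002, 0.001, -1.0]]
contact_force: [1.0, 0.2, -0.7]
grip_width: 0.0852
grip_force: 0.0
tcp [0.4455 0.1482 0.3076] F [ 0.1  0.3 -0.1] sd [0.0004 0.     0.0001]
go cm [ -0.04  -0.05 -12.26]
```

```bash
python3 -m inch '[[0,0,-4,0,0,0,1],[0,0,-8,0,0,0,1],[0,0,-11,0,0,0,1],[0,0,-12.2,0,0,0,1],[0,0,-12.2,0,0,0,1],[0,0,-12.2,0,0,0,1]]' 40; python3 -m inch '[[0,0,0,0,0,0,0],[0,0,0,0,0,0,0],[0,0,0,0,0,0,0],[0,0,0,0,0,0,0],[0,0,0,0,0,0,0],[0,0,0,0,0,0,0],[0,0,0,0,0,0,0],[0,0,0,0,0,0,0],[0,0,0,0,0,0,0]]' 40; python3 avg.py;  python3 -m inch '[[0,0,2,0,0,0,0],[0,0,5,0,0,0,0],[0,0,9,0,0,0,0],[0,0,13,0,0,0,0],[0,0,14,0,0,0,0],[0,0,14,0,0,0,0]]' 40; python3 avg.py .6135 -.147 .325
```

```text
t: 20.03
tcp_pos: [0.4451, 0.1481, 0.1857]
orientation: [[-0.945, 0.327, -0.001], [0.327, 0.945, -0.0], [0.001, -0.0, -1.0]]
contact_force: [-0.1, -1.6, 0.9]
grip_width: 0.0851
grip_force: 0.0
t: 20.78
tcp_pos: [0.445, 0.1482, 0.187]
orientation: [[-0.945, 0.327, 0.002], [0.327, 0.945, 0.0], [-0.002, 0.001, -1.0]]
contact_force: [-0.9, 0.0, 8.8]
grip_width: 0.0474
grip_force: 39.9
tcp [0.445  0.1482 0.187 ] F [-1.5 -0.3  8.7] sd [0. 0. 0.]
t: 21.78
tcp_pos: [0.4448, 0.1482, 0.3292]
orientation: [[-0.945, 0.327, 0.008], [0.327, 0.945, 0.001], [-0.007, 0.003, -1.0]]
contact_force: [-0.5, -1.2, -0.7]
grip_width: 0.0474
grip_force: 41.6
tcp [0.4447 0.1481 0.325 ] F [ 0.2 -0.1 -0.7] sd [0.0002 0.     0.0007]
go cm [ 16.88 -29.51   0.  ]
```

```bash
python3 -m inch '[[16.9,-29.5,0,0,0,0,0],[16.9,-29.5,0,0,0,0,0],[16.9,-29.5,0,0,0,0,0],[16.9,-29.5,0,0,0,0,0],[16.9,-29.5,0,0,0,0,0],[16.9,-29.5,0,0,0,0,0],[16.9,-29.5,0,0,0,0,0],[16.9,-29.5,0,0,0,0,0],[16.9,-29.5,0,0,0,0,0],[16.9,-29.5,0,0,0,0,0]]'; python3 avg.py .6135 -.147 .269; python3 ov.py g7 scene .614 -.147 .11 knop:.6137:-.147:.046 cup:.6135:-.147:.138
```

```text
t: 23.12
tcp_pos: [0.6145, -0.1494, 0.3245]
orientation: [[-0.944, 0.33, -0.001], [0.33, 0.944, 0.0], [0.001, -0.0, -1.0]]
contact_force: [-1.0, 1.3, -1.9]
grip_width: 0.0481
grip_force: 41.6
tcp [ 0.6136 -0.146   0.3257] F [-0.1 -0.1 -0.7] sd [0.0001 0.0006 0.0005]
go cm [-0.01 -0.1  -5.67]
```

View pics/g7.png

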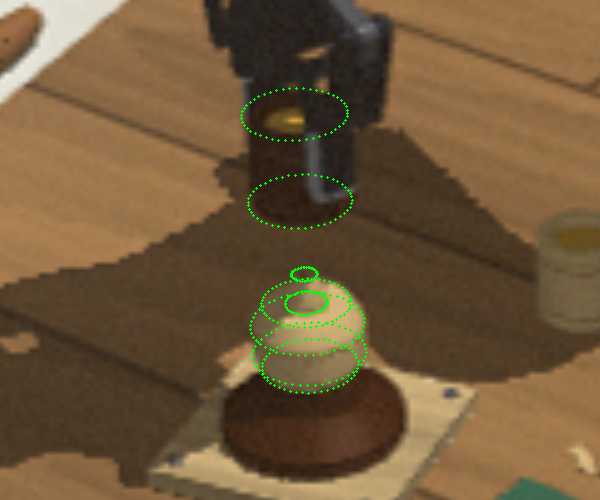

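Aligned. Lower.

```bash
python3 -m inch '[[0,-0.1,-1.5,0,0,0,0],[0,-0.1,-3,0,0,0,0],[0,-0.1,-3.8,0,0,0,0],[0,-0.1,-4.3,0,0,0,0],[0,-0.1,-4.7,0,0,0,0],[0,-0.1,-5.1,0,0,0,0],[0,-0.1,-5.4,0,0,0,0],[0,-0.1,-5.7,0,0,0,0],[0,-0.1,-5.7,0,0,0,0]]'; python3 avg.py .6135 -.147 .269
```

```text
t: 24.42
tcp_pos: [0.6139, -0.1479, 0.2692]
orientation: [[-0.945, 0.327, 0.001], [0.327, 0.945, -0.0], [-0.001, -0.0, -1.0]]
contact_force: [0.7, -0.9, -0.8]
grip_width: 0.0475
grip_force: 41.6
tcp [ 0.6139 -0.1479  0.2691] F [-0.1  0.2  2.6] sd [0. 0. 0.]
go cm [-0.04  0.09 -0.01]
```

Home with light contact; release and go to the pale cup.

```bash
python3 -m inch '[[0,0,0,0,0,0,1],[0,0,0,0,0,0,1],[0,0,0,0,0,0,1],[0,0,0,0,0,0,1],[0,0,0,0,0,0,1],[0,0,0,0,0,0,1],[0,0,3,0,0,0,1],[0,0,7,0,0,0,1],[0,0,7,0,0,0,1],[0,0,7,0,0,0,1]]'; python3 avg.py .4386 -.1128 .339
```

```text
t: 25.75
tcp_pos: [0.6139, -0.1478, 0.341]
orientation: [[-0.945, 0.327, 0.005], [0.327, 0.945, -0.002], [-0.005, -0.0, -1.0]]
contact_force: [0.4, 0.0, -1.2]
grip_width: 0.0856
grip_force: 0.0
tcp [ 0.6138 -0.1479  0.3379] F [-0.1 -0.3 -0.3] sd [0.0001 0.     0.0005]
go cm [-17.52   3.51   0.11]
```

```bash
python3 -m inch '[[-17.5,3.5,0,0,0,0,1],[-17.5,3.5,0,0,0,0,1],[-17.5,3.5,0,0,0,0,1],[-17.5,3.5,0,0,0,0,1],[-17.5,3.5,0,0,0,0,1],[-17.5,3.5,-3,0,0,0,1],[-17.5,3.5,-6,0,0,0,1],[-17.5,3.5,-6,0,0,0,1]]'; python3 avg.py .4386 -.1128 .185
```

```text
t: 26.92
tcp_pos: [0.4377, -0.1125, 0.2754]
orientation: [[-0.945, 0.327, -0.006], [0.327, 0.945, 0.004], [0.007, 0.001, -1.0]]
contact_force: [-0.4, 0.0, -0.9]
grip_width: 0.0853
grip_force: 0.0
tcp [ 0.4391 -0.113   0.2794] F [ 0.2 -0.1  0.1] sd [0.0002 0.0001 0.0007]
go cm [-0.05  0.02 -9.44]
```

```bash
python3 -m inch '[[0,0,-4,0,0,0,1],[0,0,-7,0,0,0,1],[0,0,-9.3,0,0,0,1],[0,0,-9.3,0,0,0,1],[0,0,-9.3,0,0,0,1]]' 40; python3 -m inch '[[0,0,0,0,0,0,0],[0,0,0,0,0,0,0],[0,0,0,0,0,0,0],[0,0,0,0,0,0,0],[0,0,0,0,0,0,0],[0,0,0,0,0,0,0],[0,0,0,0,0,0,0],[0,0,0,0,0,0,0],[0,0,0,0,0,0,0]]' 40; python3 avg.py;  python3 -m inch '[[0,0,2,0,0,0,0],[0,0,5,0,0,0,0],[0,0,9,0,0,0,0],[0,0,13,0,0,0,0],[0,0,14,0,0,0,0],[0,0,14,0,0,0,0]]' 40; python3 avg.py .6562 .1877 .325
```

```text
t: 27.83
tcp_pos: [0.439, -0.113, 0.1857]
orientation: [[-0.945, 0.327, -0.002], [0.327, 0.945, 0.001], [0.002, 0.0, -1.0]]
contact_force: [0.4, -0.9, 0.0]
grip_width: 0.0853
grip_force: 0.0
t: 28.58
tcp_pos: [0.439, -0.113, 0.1872]
orientation: [[-0.945, 0.327, 0.002], [0.327, 0.945, -0.001], [-0.003, -0.001, -1.0]]
contact_force: [-2.3, 0.5, 11.2]
grip_width: 0.0477
grip_force: 39.6
tcp [ 0.439  -0.113   0.1872] F [-1.5  0.9 10.6] sd [0. 0. 0.]
t: 29.58
tcp_pos: [0.4388, -0.1128, 0.3293]
orientation: [[-0.945, 0.326, 0.007], [0.326, 0.945, -0.004], [-0.008, -0.001, -1.0]]
contact_force: [-0.3, 0.2, -0.4]
grip_width: 0.0473
grip_force: 41.5Traceback (most recent call last):
  File "avg.py", line 5, in <module>
    for _ in range(10): p=snapshot("scene");S.append(np.r_[get_state()["tcp_pos"],get_state()["contact_force"]])
                          ~~~~~~~~^^^^^^^^^
ValueError: 200 camera calls are used up
```

Camera calls are used up (my averaging spent them); I'll finish on the TCP and force readings.

```bash
python3 -m inch '[[21.7,30.1,0,0,0,0,0],[21.7,30.1,0,0,0,0,0],[21.7,30.1,0,0,0,0,0],[21.7,30.1,0,0,0,0,0],[21.7,30.1,0,0,0,0,0],[21.7,30.1,0,0,0,0,0],[21.7,30.1,0,0,0,0,0],[21.7,30.1,0,0,0,0,0],[21.7,30.1,0,0,0,0,0],[21.7,30.1,0,0,0,0,0]]'; python3 -m inch '[[0,0,0,0,0,0,0],[0,0,0,0,0,0,0],[0,0,0,0,0,0,0],[0,0,0,0,0,0,0],[0,0,0,0,0,0,0],[0,0,0,0,0,0,0],[0,0,0,0,0,0,0],[0,0,0,0,0,0,0]]'
```

```text
t: 30.67
tcp_pos: [0.6578, 0.1931, 0.3226]
orientation: [[-0.947, 0.322, -0.002], [0.322, 0.947, 0.001], [0.002, 0.001, -1.0]]
contact_force: [-0.3, 0.7, -0.8]
grip_width: 0.0477
grip_force: 41.6
t: 31.33
tcp_pos: [0.6558, 0.1879, 0.3259]
orientation: [[-0.945, 0.327, 0.0], [0.327, 0.945, 0.0], [-0.0, 0.0, -1.0]]
contact_force: [-0.3, 0.3, -1.1]
grip_width: 0.0477
grip_force: 41.6
```

Position is right (0.656, 0.188); lower by 5.7 cm to TCP 0.269.

```bash
python3 -m inch '[[0,0,-1.5,0,0,0,0],[0,0,-3,0,0,0,0],[0,0,-3.8,0,0,0,0],[0,0,-4.3,0,0,0,0],[0,0,-4.7,0,0,0,0],[0,0,-5.1,0,0,0,0],[0,0,-5.4,0,0,0,0],[0,0,-5.7,0,0,0,0],[0,0,-5.7,0,0,0,0],[0,0,-5.7,0,0,0,0]]'; python3 -m inch '[[0,0,0,0,0,0,0],[0,0,0,0,0,0,0],[0,0,0,0,0,0,0],[0,0,0,0,0,0,0]]'
```

```text
t: 32.17
tcp_pos: [0.6559, 0.1881, 0.2694]
orientation: [[-0.945, 0.327, 0.001], [0.327, 0.945, 0.0], [-0.001, 0.001, -1.0]]
contact_force: [-0.0, 0.3, 1.9]
grip_width: 0.0477
grip_force: 41.8
t: 32.5
tcp_pos: [0.6559, 0.1881, 0.2693]
orientation: [[-0.945, 0.327, 0.001], [0.327, 0.945, 0.0], [-0.001, 0.001, -1.0]]
contact_force: [-0.5, -0.2, 5.8]
grip_width: 0.0477
grip_force: 42.0
```

```bash
python3 -m inch '[[0,0,0,0,0,0,1],[0,0,0,0,0,0,1],[0,0,0,0,0,0,1],[0,0,0,0,0,0,1],[0,0,0,0,0,0,1],[0,0,0,0,0,0,1],[0,0,3,0,0,0,1],[0,0,7,0,0,0,1],[0,0,10,0,0,0,1],[0,0,10,0,0,0,1]]'; python3 -m inch '[[0,0,0,0,0,0,1],[0,0,0,0,0,0,1],[0,0,0,0,0,0,1],[0,0,0,0,0,0,1],[0,0,0,0,0,0,1],[0,0,0,0,0,0,1]]'; python3 -c "
from station import *
print(sign_off())"
```

```text
t: 33.33
tcp_pos: [0.6558, 0.1882, 0.3762]
orientation: [[-0.945, 0.327, 0.012], [0.327, 0.945, 0.001], [-0.011, 0.005, -1.0]]
contact_force: [0.8, -0.6, 0.2]
grip_width: 0.0856
grip_force: 0.0
t: 33.83
tcp_pos: [0.6559, 0.1881, 0.368]
orientation: [[-0.945, 0.327, -0.001], [0.327, 0.945, -0.0], [0.001, -0.001, -1.0]]
contact_force: [-0.4, 0.4, 0.8]
grip_width: 0.0857
grip_force: 0.0
the job is handed in; nothing more can be done
None
```

I handed the job in at about 34 s with both candlesticks stacked in alternating woods, everything released and nothing knocked that I know of; photos show both knops home, but the cups being home (82.1 mm each) rests on arm position and contact force, as I didn't photograph them after release and had used up the camera calls before the last cup.

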